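Fit two filtration receivers with their nested tapered sleeves

ROBOT

A 6-joint arm with a two-finger parallel gripper is mounted at the origin on the work surface; the furniture and walls round the work are solid. World frame = base frame: x ahead of the robot, y to its left, z up, the work surface at z = 0. Lengths are in m, angles in rad, forces in N, time in s.
With the tool pointing down it reaches from about 0.2 to 0.875 m from the base axis. Payload 3.4 kg.
Tool frame: the origin (TCP) lies midway between the tips of the shut fingers; the grasp point (between the pads) lies 19 mm behind it (bot.tcp_to_grasp is the distance from the TCP to the grasp point, in m); z points along the fingers, y is the direction in which the jaws open and shut (so a half turn about z gives the same grasp; the last joint's range is limited). The gripper opens to 94 mm and grips with 3 to 60 N. Pads are 16 mm wide; open, the fingers measure 119 mm over their backs; the gripper's body (75 mm by 177 mm) begins 78 mm behind the grasp point.
Start: joints at [-1.413, 0.276, 1.505, -0, 1.361, -0.121], TCP at [0.158, -0.553, 0.205] pointing down, gripper open.
Joint ranges: [-2.89, 2.89], [-0.75, 2.08], [0.22, 2.7], [-1.18, 4.32], [0.11, 2.71], [-2.7, 2.7]. Speed limits (rad/s): [2.57, 2.57, 3.14, 3.14, 3.14, 3.14].

INTERFACE

Orientations are given as a rotation vector (axis times angle).
In Python, from station import bot gives the robot as it stands. The module is installed in compiled form; this text tells all that it offers.
- The arm moves only by the tool move_arm, never from a script. Its argument "rows" is a list of rows, each a list of 6 numbers: the shift along the tool's x, y, z in mm, then the turn, a rotation vector about the tool's x, y, z in rad. A call has 1 to 8 rows; each row is the pose to reach, as a shift and turn from the pose commanded when the call began, along the tool's axes at that moment; what a row does not reach only later rows make up. A row lasts 1/10 s, in which the tool goes at most 50 mm and 8.59 degrees, less where a joint would pass 70% of its speed; a pose out of reach is approached as far as the arm can. A call with a gripper value outside its range is refused whole. "gripper" is the gripper's target within -1 to 1 (fully open at 1, half-way at 0, shut at -1), set as the call begins (left out, the last holds). The fingers move at their own pace and stop on an object; the grip force is fixed at half the most. Time passes only in rows, so rows that repeat a pose let the fingers close. It gives the time, the measured TCP pose, the force and the opening at its end, in the units of the state.
- bot.sense(): the state, without advancing time (a new reading comes with each control period).
- bot.get_image(name): name is "scene" or "top" or "wrist"; returns the picture (400x640x3 uint8, blue, green, red); there is no depth.
- bot.camera_params(name): a dict with "vertical_fov" (degrees; the focal length in pixels is half the picture's height over the tangent of half this angle, whatever the lens; pixels are square), "cx", "cy" (the principal point, pixels), "origin" and "rotation" of the camera in the world; the wrist camera has in their place "T_tool_cam" (4x4, takes a point from camera to tool coordinates, whose origin is the TCP and whose axes are the flange's). Camera axes: x right, y up, looking along -z (the intrinsics and any distortion apply to the point x, -y, -z); pixel columns grow to the right and rows downward; lengths in m; the calibration is good to about 2 mm. A picture is of the moment at which its call begins: read the wrist's pose just before it. camera_params takes no time and is no camera call.
- bot.hand_in(): hands the job in, once; it reports no verdict.
Trained networks look in the newest picture that a camera, given by its name, has taken for a name from the list of things; names that differ only in an ending like _2 or _b are one class to them, and where a whole thing is asked for, a point or a joint stands for the part that bears it (a point fixed in the world has none). Each returns a list of dicts, best first, with "score" (0 to 1); they miss things now and then, are a little off and sometimes report something else, mostly with a low value. They report only what shows in the picture. A call takes as long as a camera call. They do not tell look-alikes from the thing itself.
- bot.spot_in(camera, target): "at" ([x, y, z] in m, in world coordinates, good to about 4 mm: the middle of the surface that is visible of it).
- bot.outline_of(camera, target): "region" (400x640 bool, what is visible of it).
- bot.place_of(camera, target): "at" ([x, y, z] in m, in world coordinates, good to about 4 mm: a listed point, or the origin of a listed thing).
The state is a dict: "t": time; "qpos": joint angles; "joint_velocities": joint speeds; "tau": joint torques, N m; "tool_pos": TCP position; "tcp_rot": TCP orientation; "ft_force": force on the tool from outside, world axes, zero at the start; "moment": the same for the moment, N m; "grip_width": finger opening in m.
Only numpy, scipy, OpenCV 4.12 (cv2) and the standard library are available. Lean on these libraries where they do the work, as an engineer would, in place of code of your own. Each camera call takes 0.05 s, during which the arm holds its last target. There are 200 camera calls.

TASK

Fit the two filtration receivers with the four white tapered sleeves: the largest sleeve goes in the mouth of the wide receiver and the second largest inside that one; the third largest goes in the mouth of the narrow receiver and the smallest inside that one. Lower each sleeve upright until its collar rests flat on the rim below, without pressing it in, and let it go. Leave the flask, the dish and the tape roll where they are.

Things in the scene. Friction and masses are not known exactly. Their poses are not given: they have to be found in the camera images.
- sleeve_1: The largest of four white tapered sleeves, about 90 g, 50 mm tall, upright, collar up. Collar: top 26 mm, diameter 64. Tapered spigot: lower 24 mm, diameter 54 under the collar, 44 at its end. Through hole: 49 wide at the top, narrowing downward. Origin: centre of the lower end, z up the axis; yaw is meaningless. Grasp the collar from outside, from above, fingertips at most 20 mm under its top.
- sleeve_2: The second largest of four white tapered sleeves, about 70 g, 50 mm tall, upright, collar up. Collar: top 26 mm, diameter 54. Tapered spigot: lower 24 mm, diameter 45 under the collar, 33 at its end. Through hole: straight, 12 wide. Origin: centre of the lower end, z up the axis; yaw is meaningless. Grasp the collar from outside, from above, fingertips at most 20 mm under its top.
- sleeve_3: The third largest (second smallest) of four white tapered sleeves, about 50 g, 50 mm tall, upright, collar up. Collar: top 26 mm, diameter 42. Tapered spigot: lower 24 mm, diameter 32 under the collar, 24 at its end. Through hole: 26 wide at the top, narrowing downward. Origin: centre of the lower end, z up the axis; yaw is meaningless. Grasp the collar from outside, from above, fingertips at most 20 mm under its top.
- sleeve_4: The smallest of four white tapered sleeves, about 30 g, 50 mm tall, upright, collar up. Collar: top 26 mm, diameter 31. Tapered spigot: lower 24 mm, diameter 22 under the collar, 15 at its end. Through hole: straight, 7 wide. Origin: centre of the lower end, z up the axis; yaw is meaningless. Grasp the collar from outside, from above, fingertips at most 20 mm under its top.
- receiver_wide: The wide receiver: fixed round grey pot, open top, 45 mm tall, outside 76, bare metal foot 88, mouth 58 wide, 39 deep. Origin: centre of the underside. Seated in it, sleeve_1 has its origin 21 mm above this one; sleeve_2 seated in sleeve_1 has its origin 26 mm above that of sleeve_1. Seats have 2 mm of play each side; pressing with over 80 N jams a sleeve.
- receiver_narrow: The narrow receiver: fixed round grey pot, open top, 45 mm tall, outside 54, bare metal foot 66, mouth 36 wide, 39 deep. Origin: centre of the underside. Seated in it, sleeve_3 has its origin 21 mm above this one; sleeve_4 seated in sleeve_3 has its origin 26 mm above that of sleeve_3. Seats have 2 mm of play each side; pressing with over 80 N jams a sleeve.
- flask: Bystander: small conical flask with pink content, 51 mm wide, 76 mm tall, loose. Origin: centre of the underside.
- dish: Bystander: flat whitish round dish, 64 mm wide, 14 mm tall, loose. Origin: centre of the underside.
- tape: Bystander: roll of cream tape lying flat, 104 mm wide, 24 mm tall, loose. Origin: centre of the underside.
Mind the look-alikes: they are no part of the job. Leave any yellow look-alike of the sleeve_2 alone.

How it is judged:
At the end, for the whole second after the job is handed in: sleeve_1 seated on receiver_wide, sleeve_2 on sleeve_1, sleeve_3 on receiver_narrow, sleeve_4 on sleeve_3: each upright within 0.12 rad, centred within 8 mm, origin height over its support 21 mm (in a receiver) or 26 mm (in a sleeve) within 4 mm, at rest (horizontal distance between sleeve_1 and receiver_wide below 0.008 m and z of sleeve_1 in the frame of receiver_wide between 0.017 and 0.025 m and angle between each of sleeve_1, sleeve_2, sleeve_3, sleeve_4's own z axis and vertical below 0.12 rad and linear speed of each of sleeve_1, sleeve_2, sleeve_3, sleeve_4 below 0.02 m/s and horizontal distance between sleeve_2 and sleeve_1 below 0.008 m and z of sleeve_2 in the frame of sleeve_1 between 0.022 and 0.03 m and horizontal distance between sleeve_3 and receiver_narrow below 0.008 m and z of sleeve_3 in the frame of receiver_narrow between 0.017 and 0.025 m and horizontal distance between sleeve_4 and sleeve_3 below 0.008 m and z of sleeve_4 in the frame of sleeve_3 between 0.022 and 0.03 m); the robot touches nothing.
It fails at once if a sleeve is pressed or knocked into its seat with more than 80 N (contact force between sleeve_1 and receiver_wide above 80 N or contact force between sleeve_2 and sleeve_1 above 80 N or contact force between sleeve_3 and receiver_narrow above 80 N or contact force between sleeve_4 and sleeve_3 above 80 N).
It fails at once if the flask, the dish or the tape roll is moved more than 25 mm, or the flask tipped (distance of any of flask, dish, tape from where it was at the start of the episode above 0.025 m or angle between flask's own z axis and vertical above 0.5 rad).
It also fails if it takes over 120 s, if anything falls off the work surface, if the arm or the gripper's body presses on something with over 40 N, if the wrist force passes 120 N, or if a joint passes its speed limit or range.

## Working session

There is one attempt and no reset: what is moved stays moved. The work goes in short steps, Python scripts to look and compute and a tool call to move; the robot and the scene stay as the last step left them, time stands still between calls to the robot, and variables do not carry over. Pictures are saved under pics/ and viewed, about 12 in all and at most 16, crops included, and the job is handed in when it is done.

Besides the shell and the picture viewer there is one more tool, called as a command line: name --pt "numbers of a row" for each row, then --argument value for the rest. move_arm: Moves the arm, as the interface text tells. Its arguments: {"type":"object","properties":{"rows":{"type":"array","items":{"type":"array","items":{"type":"number"}}},"gripper":{"type":"number"}},"required":["rows"]}

```bash
mkdir -p pics; python3 - <<'E'
from station import bot
import cv2,numpy as np
for c in ["top","scene"]:
    cv2.imwrite(f"pics/{c}0.png",bot.get_image(c))
    p=bot.camera_params(c);print(c,p)
    for n in ["sleeve_1","receiver_wide","receiver_narrow","flask","dish","tape"]:
        print(n,[(np.round(d["at"],3).tolist(),round(d["score"],2)) for d in bot.place_of(c,n)])
print(bot.camera_params("wrist"));s=bot.sense();print(s["t"],s["tool_pos"],s["tcp_rot"],s["grip_width"])
E
```

```text
top {'vertical_fov': 43.792530628979634, 'cx': 325.87275575709526, 'cy': 202.08167088007724, 'origin': array([ 0.29154024, -0.07511407,  1.50294824]), 'rotation': array([ 0.12592772, -0.12119227, -1.58677065])}
sleeve_1 [([0.587, -0.269, 0.003], 0.74), ([0.373, -0.083, -0.0], 0.73), ([0.48, -0.221, -0.004], 0.72), ([0.457, -0.125, 0.004], 0.65), ([0.447, 0.256, 0.002], 0.63), ([0.646, -0.198, -0.001], 0.6), ([0.471, 0.018, 0.002], 0.45)]
receiver_wide [([0.641, -0.027, -0.001], 0.83)]
receiver_narrow [([0.635, 0.233, -0.003], 0.69)]
flask [([0.55, -0.111, -0.002], 0.48)]
dish [([0.552, 0.111, -0.002], 0.73)]
tape [([0.523, -0.381, -0.001], 0.78)]
scene {'vertical_fov': 48.53013244570806, 'cx': 314.5146602390345, 'cy': 196.64785569158076, 'origin': array([-0.29022963, -0.60145875,  0.53049757]), 'rotation': array([ 0.99137937, -0.51945223, -0.89272947])}
sleeve_1 [([0.457, -0.122, -0.003], 0.93), ([0.479, -0.218, 0.003], 0.82), ([0.376, -0.081, -0.001], 0.79), ([0.584, -0.271, -0.002], 0.75), ([0.646, -0.202, 0.004], 0.68), ([0.471, 0.019, 0.0], 0.67), ([0.441, 0.25, -0.0], 0.64)]
receiver_wide [([0.646, -0.027, 0.003], 0.71), ([0.645, -0.205, 0.0], 0.21)]
receiver_narrow [([0.64, 0.229, 0.0], 0.96), ([0.549, -0.114, -0.002], 0.72)]
flask [([0.551, -0.112, 0.001], 0.9)]
dish [([0.555, 0.108, -0.002], 0.56), ([0.648, -0.205, 0.001], 0.48)]
tape [([0.52, -0.381, 0.002], 0.79)]
{'vertical_fov': 58.47461426234978, 'cx': 314.1349899256127, 'cy': 199.72191310700504, 'T_tool_cam': array([[ 5.43816045e-04,  9.61067445e-01,  2.76313357e-01,
         8.08511767e-02],
       [ 9.99999822e-01, -4.55014686e-04, -3.85490399e-04,
        -4.80291899e-04],
       [-2.44755637e-04,  2.76313518e-01, -9.61067521e-01,
        -1.78723229e-01],
       [ 0.00000000e+00,  0.00000000e+00,  0.00000000e+00,
         1.00000000e+00]])}
0.7 [ 0.15827089 -0.55284774  0.20550846] [3.11097581e+00 4.36485538e-01 6.31675881e-05] 0.09405522732888337
```

```bash
python3 - <<'E'
import cv2
a=cv2.imread("pics/top0.png");b=cv2.imread("pics/scene0.png")
cv2.imwrite("pics/v1.png",cv2.resize(a,(800,500),interpolation=cv2.INTER_CUBIC))
cv2.imwrite("pics/v2.png",cv2.resize(b,(800,500),interpolation=cv2.INTER_CUBIC))
E
```

```text
(no output)
```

View pics/v1.png

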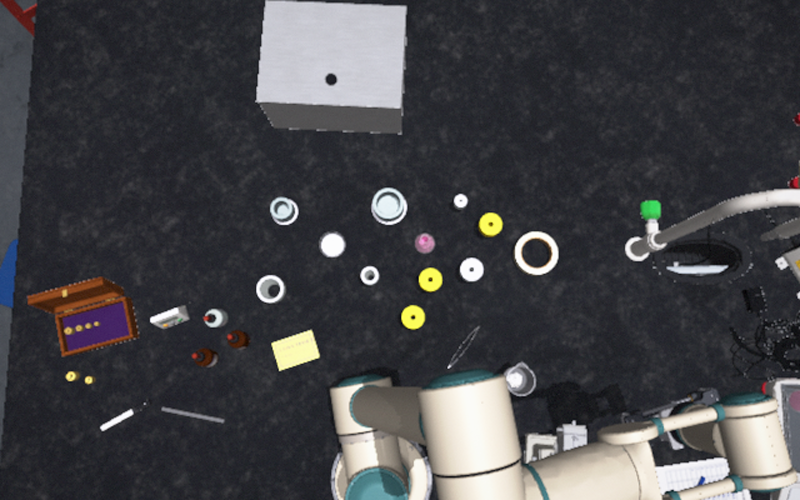

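View pics/v2.png

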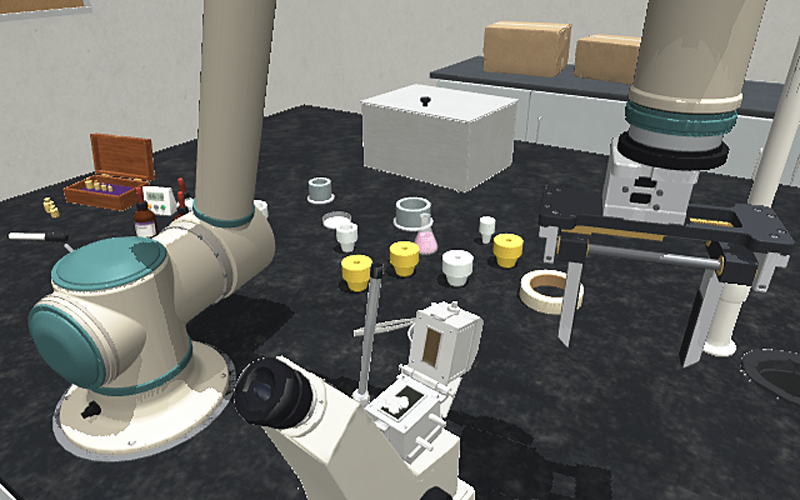

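Sleeves in the top view (800 px picture):
- **White:** (270,289) is sleeve_1, with the widest hole. (472,269) is sleeve_2, with a small hole. (369,275) is sleeve_3, and (460,201) is sleeve_4, the smallest.
- **Yellow look-alikes, to be left alone:** (490,224), (430,280) and (413,317).
- **Receivers:** the wide one is at (389,206), the narrow one at (284,210).

Next I square the tool and move over the field.

move_arm --pt "334 -112 -45 0 0 0.279" --pt "334 -112 -45 0 0 0.279" --pt "334 -112 -45 0 0 0.279" --pt "334 -112 -45 0 0 0.279" --pt "334 -112 -45 0 0 0.279" --pt "334 -112 -45 0 0 0.279" --pt "334 -112 -45 0 0 0.279" --pt "334 -112 -45 0 0 0.279" --gripper 1

```text
t: 1.5
tool_pos: [0.4528, -0.3501, 0.2513]
tcp_rot: [-3.141, -0.008, -0.005]
ft_force: [-1.0, -0.5, -0.1]
grip_width: 0.0942
```

move_arm --pt "-5 -400 30 0 0 0.005" --pt "-5 -400 30 0 0 0.005" --pt "-5 -400 30 0 0 0.005" --pt "-5 -400 30 0 0 0.005" --pt "-5 -400 30 0 0 0.005" --pt "-5 -400 30 0 0 0.005" --pt "-5 -400 30 0 0 0.005" --pt "-5 -400 30 0 0 0.005"

```text
t: 2.3
tool_pos: [0.4431, 0.0467, 0.2206]
tcp_rot: [3.141, -0.01, 0.001]
ft_force: [0.5, -1.0, 0.5]
grip_width: 0.094
```

move_arm --pt "-1 -206 20 0 0 0" --pt "-1 -206 20 0 0 0" --pt "-1 -206 20 0 0 0" --pt "-1 -206 20 0 0 0" --pt "-1 -206 20 0 0 0" --pt "-1 -206 20 0 0 0" --pt "-1 -206 20 0 0 0" --pt "-1 -206 20 0 0 0"

```text
t: 3.1
tool_pos: [0.444, 0.2498, 0.2007]
tcp_rot: [3.141, -0.012, 0.0]
ft_force: [0.1, -0.3, -0.1]
grip_width: 0.0941
```

```bash
cat > h.py <<'E'
from station import bot
import cv2,numpy as np
from scipy.spatial.transform import Rotation as R
def snap(cam="wrist"):
    s=bot.sense();p=bot.camera_params(cam)
    T=np.eye(4);
    if cam=="wrist":
        T[:3,:3]=R.from_rotvec(s["tcp_rot"]).as_matrix();T[:3,3]=s["tool_pos"];T=T@p["T_tool_cam"]
    else: T[:3,:3]=R.from_rotvec(p["rotation"]).as_matrix();T[:3,3]=p["origin"]
    im=bot.get_image(cam);f=200/np.tan(np.radians(p["vertical_fov"]/2))
    K=np.array([[f,0,p["cx"]],[0,f,p["cy"]],[0,0,1]])
    return im,K,T,s
def proj(K,T,P):
    c=(np.atleast_2d(P)-T[:3,3])@T[:3,:3]; c=c*[1,-1,-1]; q=c@K.T
    return q[:,:2]/q[:,2:]
def rect(im,K,T,xy,z,half=0.06,n=480):
    # rows down = -x, cols right = -y
    x,y=xy;W=np.array([[x+half,y+half,z],[x+half,y-half,z],[x-half,y-half,z],[x-half,y+half,z]])
    H=cv2.getPerspectiveTransform(proj(K,T,W).astype(np.float32),np.float32([[0,0],[n,0],[n,n],[0,n]]))
    return cv2.warpPerspective(im,H,(n,n),flags=cv2.INTER_CUBIC)
def edgecircle(im,K,T,xy,z,r,win=0.012,dr=0.0025):
    """fit circle of known radius at height z: maximise radial gradient strength"""
    g=cv2.GaussianBlur(cv2.cvtColor(im,cv2.COLOR_BGR2GRAY).astype(np.float32),(0,0),0.7)
    a=np.linspace(0,2*np.pi,180,endpoint=False);u=np.c_[np.cos(a),np.sin(a)]
    def samp(c,rad):
        q=proj(K,T,np.c_[c+rad*u,np.full(180,z)]).astype(np.float32)
        return cv2.remap(g,q[:,0].reshape(-1,1),q[:,1].reshape(-1,1),cv2.INTER_LINEAR).ravel()
    def score(c,rr): return np.mean(np.clip(np.abs(samp(c,rr+0.001)-samp(c,rr-0.001)),0,60))
    best=(0,)
    for st,w in ((0.001,win),(0.0002,0.0014)):
        c0=np.array(xy) if best[0]==0 else best[1]
        for i in np.arange(-w,w+1e-9,st):
            for j in np.arange(-w,w+1e-9,st):
                for rr in ((r,) if st==0.001 else r+np.arange(-dr,dr+1e-9,0.0005)):
                    s=score(c0+[i,j],rr)
                    if s>best[0]: best=(s,c0+[i,j],rr)
    return best
E
python3 - <<'E'
from h import *
im,K,T,s=snap()
d=bot.place_of("wrist","sleeve_1");print([(np.round(e["at"],4),round(e["score"],2)) for e in d],s["tool_pos"],s["tcp_rot"])
xy=np.array(d[0]["at"][:2])
print("outer",edgecircle(im,K,T,xy,0.05,0.032),"\nhole",edgecircle(im,K,T,xy,0.05,0.0245))
cv2.imwrite("pics/w1.png",np.hstack([cv2.resize(im,(480,300)),cv2.resize(rect(im,K,T,xy,0.05),(300,300))]))
E
```

```text
[(array([ 4.407e-01,  2.552e-01, -1.000e-04]), 0.97), (array([ 0.4724,  0.0212, -0.0029]), 0.65), (array([ 0.3725, -0.0789, -0.0041]), 0.58)] [0.44398381 0.24978243 0.2007109 ] [ 3.14074226e+00 -1.17122537e-02  3.93027016e-04]
outer (np.float32(60.0), array([0.4437, 0.2542]), 0.032) 
hole (np.float32(55.218716), array([0.4439, 0.2536]), np.float64(0.0245))
```

View pics/w1.png

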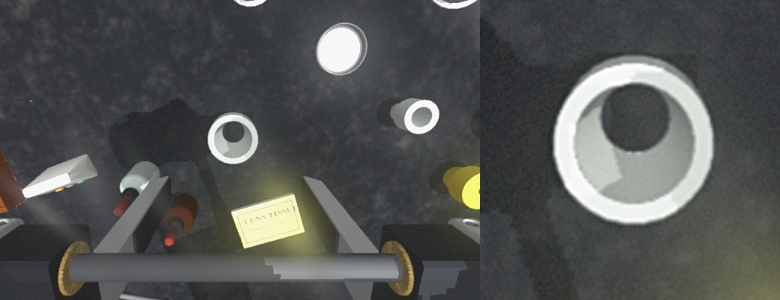

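move_arm --pt "0 -4 80 0 0 -0.008" --pt "0 -4 80 0 0 -0.008" --pt "0 -4 140 0 0 -0.008" --pt "0 -4 140 0 0 -0.008" --pt "0 -4 167 0 0 -0.008" --pt "0 -4 167 0 0 -0.008" --pt "0 -4 167 0 0 -0.008"

```text
t: 3.9
tool_pos: [0.4446, 0.2555, 0.0347]
tcp_rot: [-3.141, -0.003, -0.001]
ft_force: [0.3, -0.8, 0.7]
grip_width: 0.0939
```

move_arm --pt "0 0 0 0 0 0" --pt "0 0 0 0 0 0" --pt "0 0 0 0 0 0" --pt "0 0 0 0 0 0" --pt "0 0 0 0 0 0" --pt "0 0 0 0 0 0" --pt "0 0 0 0 0 0" --pt "0 0 0 0 0 0" --gripper -1

```text
t: 4.7
tool_pos: [0.4441, 0.2555, 0.0342]
tcp_rot: [3.141, 0.005, 0.001]
ft_force: [-0.1, -1.2, 5.9]
grip_width: 0.0631
```

move_arm --pt "0 0 -50 0 0 0" --pt "0 0 -100 0 0 0" --pt "0 0 -150 0 0 0" --pt "30 90 -150 0 0 0" --pt "50 140 -150 0 0 0" --pt "70 190 -150 0 0 0" --pt "90 240 -150 0 0 0" --pt "100 282 -150 0 0 0"

```text
t: 5.5
tool_pos: [0.5296, 0.0192, 0.1833]
tcp_rot: [-3.141, -0.005, -0.0]
ft_force: [0.3, 0.6, -1.1]
grip_width: 0.0629
```

move_arm --pt "0 0 0 0 0 0" --pt "0 0 0 0 0 0" --pt "0 0 0 0 0 0"

```text
t: 5.8
tool_pos: [0.5284, 0.0218, 0.1831]
tcp_rot: [-3.141, -0.005, 0.002]
ft_force: [-0.0, 1.4, -0.5]
grip_width: 0.0631
```

```bash
sed -i 's/,0,60)/,0,150)/' h.py; python3 - <<'E'
from h import *
im,K,T,s=snap()
print(s["tool_pos"],s["tcp_rot"],s["grip_width"],s["ft_force"])
for e in bot.place_of("wrist","receiver_wide"): print(np.round(e["at"],4),e["score"])
xy=np.array([0.643,-0.027])
z=0.045
print("rim out",edgecircle(im,K,T,xy,z,0.038),"\nmouth",edgecircle(im,K,T,xy,z,0.029))
zt=s["tool_pos"][2]+0.016
print("held out",edgecircle(im,K,T,s["tool_pos"][:2],zt,0.032),"\nhole",edgecircle(im,K,T,s["tool_pos"][:2],zt,0.0245))
cv2.imwrite("pics/w2.png",np.hstack([cv2.resize(im,(480,300)),cv2.resize(rect(im,K,T,xy,0.045),(300,300))]))
E
```

```text
[0.52839657 0.02184108 0.18312607] [-3.14056080e+00 -5.13588672e-03  2.06335054e-03] 0.06306822076436738 [-0.03072726  1.41719486 -0.5159062 ]
[ 0.6465 -0.0307 -0.0013] 0.58
rim out (np.float32(97.890144), array([ 0.6448, -0.0264]), np.float64(0.0375)) 
mouth (np.float32(86.02645), array([ 0.6446, -0.026 ]), np.float64(0.029500000000000002))
held out (np.float32(121.342255), array([0.52779657, 0.02244108]), np.float64(0.0315)) 
hole (np.float32(82.824265), array([0.52779657, 0.02224108]), np.float64(0.0245))
```

View pics/w2.png

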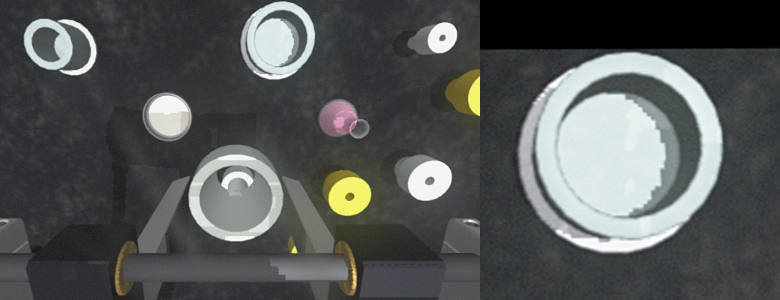

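Wide receiver's rim centre is at (0.6447, -0.0262), and the held sleeve's axis is on the TCP to within 1 mm. Moving above the receiver.

move_arm --pt "60 25 0 0 0 0" --pt "100 42 0 0 0 0" --pt "117 48.5 20 0 0 0" --pt "117 48.5 60 0 0 0" --pt "117 48.5 83 0 0 0" --pt "117 48.5 83 0 0 0" --pt "117 48.5 83 0 0 0" --pt "117 48.5 83 0 0 0"

```text
t: 6.7
tool_pos: [0.6476, -0.0267, 0.1026]
tcp_rot: [3.141, 0.006, 0.006]
ft_force: [-0.9, 0.7, -0.4]
grip_width: 0.0626
```

```bash
python3 - <<'E'
from h import *
im,K,T,s=snap()
print(s["tool_pos"],s["tcp_rot"],s["grip_width"],s["ft_force"])
xy=np.array([0.6447,-0.0262])
for r in (.038,.044): print("rim",edgecircle(im,K,T,xy,.045 if r<.04 else 0.003,r,.006))
zt=s["tool_pos"][2]+0.016
print("held out",edgecircle(im,K,T,s["tool_pos"][:2],zt,0.032,.006),"\nhole",edgecircle(im,K,T,s["tool_pos"][:2],zt,0.0245,.006))
cv2.imwrite("pics/w3.png",np.hstack([cv2.resize(im,(480,300)),cv2.resize(rect(im,K,T,xy,0.045),(300,300))]))
E
```

```text
[ 0.64757797 -0.02673026  0.10264643] [3.14097731 0.00638225 0.00576809] 0.06256251368100063 [-0.88312755  0.7238728  -0.35100158]
rim (np.float32(40.04045), array([ 0.6505, -0.0266]), np.float64(0.038))
rim (np.float32(77.083885), array([ 0.6449, -0.0266]), np.float64(0.044))
held out (np.float32(112.15219), array([ 0.64697797, -0.02613026]), np.float64(0.032)) 
hole (np.float32(48.945713), array([ 0.64697797, -0.02613026]), np.float64(0.024))
```

View pics/w3.png

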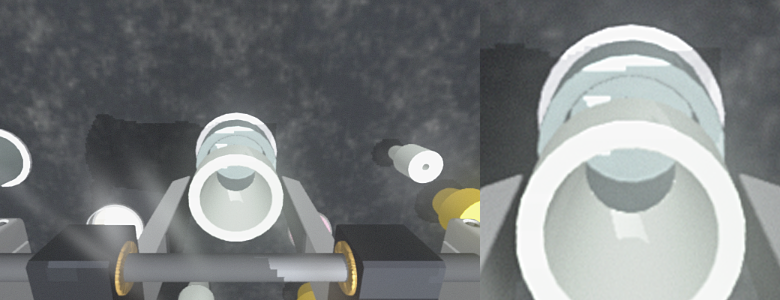

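move_arm --pt "-2.2 0 0 0 0 0" --pt "-2.2 0 12 0 0 0" --pt "-2.2 0 22 0 0 0" --pt "-2.2 0 30 0 0 0" --pt "-2.2 0 36 0 0 0" --pt "-2.2 0 40 0 0 0" --pt "-2.2 0 42 0 0 0" --pt "-2.2 0 43 0 0 0"

```text
t: 7.55
tool_pos: [0.6443, -0.0275, 0.0573]
tcp_rot: [3.142, 0.004, 0.0]
ft_force: [0.0, -0.4, -0.3]
grip_width: 0.0627
```

move_arm --pt "0 0 1 0 0 0" --pt "0 0 2 0 0 0" --pt "0 0 3 0 0 0" --pt "0 0 3 0 0 0"

```text
t: 7.95
tool_pos: [0.6445, -0.0275, 0.0552]
tcp_rot: [3.141, 0.004, 0.002]
ft_force: [-0.4, -0.3, 2.1]
grip_width: 0.063
```

move_arm --pt "0 0 0 0 0 0" --pt "0 0 0 0 0 0" --pt "0 0 0 0 0 0" --pt "0 0 0 0 0 0" --pt "0 0 0 0 0 0" --pt "0 0 0 0 0 0" --pt "0 0 -30 0 0 0" --pt "0 0 -70 0 0 0" --gripper 1

```text
t: 8.75
tool_pos: [0.6421, -0.0272, 0.1227]
tcp_rot: [-3.141, -0.004, 0.01]
ft_force: [0.6, 0.1, 1.1]
grip_width: 0.0942
```

move_arm --pt "0 0 -50 0 0 0" --pt "-20 0 -75 0 0 0" --pt "-20 0 -75 0 0 0" --pt "-20 0 -75 0 0 0" --pt "-20 0 -75 0 0 0"

```text
t: 9.25
tool_pos: [0.6234, -0.0274, 0.1975]
tcp_rot: [-3.141, -0.004, 0.005]
ft_force: [0.3, -0.4, -0.1]
grip_width: 0.0941
```

```bash
python3 - <<'E'
from h import *
im,K,T,s=snap()
print(s["tool_pos"],s["tcp_rot"],s["grip_width"],s["ft_force"])
xy=np.array([0.6447,-0.0262])
print("foot",edgecircle(im,K,T,xy,0.003,.044,.006))
for z in (.067,.071,.075): print(z,"collar",edgecircle(im,K,T,xy,z,.032,.006),"hole",edgecircle(im,K,T,xy,z,.0245,.006))
cv2.imwrite("pics/w4.png",np.hstack([cv2.resize(im,(480,300)),cv2.resize(rect(im,K,T,xy,0.071),(300,300))]))
E
```

```text
[ 0.62343643 -0.0273593   0.19748552] [-3.14112778 -0.0043053   0.00474538] 0.09414605975888896 [ 0.34031385 -0.38611438 -0.12138251]
foot (np.float32(85.07579), array([ 0.6447, -0.0268]), np.float64(0.044))
0.067 collar (np.float32(85.07199), array([ 0.6427, -0.0268]), np.float64(0.032)) hole (np.float32(68.39335), array([ 0.6427, -0.0272]), 0.0245)
0.071 collar (np.float32(86.40947), array([ 0.6435, -0.027 ]), np.float64(0.032)) hole (np.float32(67.801414), array([ 0.6435, -0.0272]), np.float64(0.024))
0.075 collar (np.float32(87.82618), array([ 0.6443, -0.027 ]), np.float64(0.0315)) hole (np.float32(68.69496), array([ 0.6443, -0.0272]), np.float64(0.024))
```

View pics/w4.png

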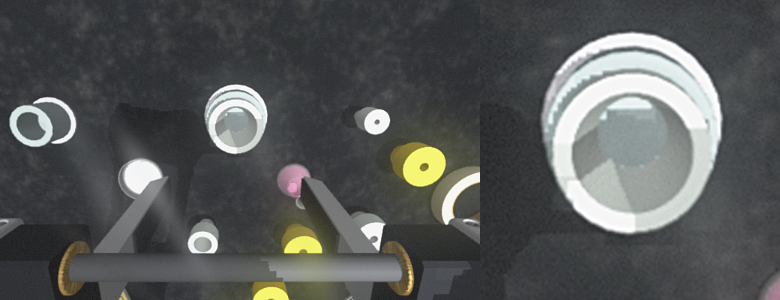

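Sleeve_1 is seated and level, centred within about 1 mm. Now sleeve_2, the white one at top-view (472,269). I'll confirm it in a crop from close by.

move_arm --pt "-145 193 0 0 0 0" --pt "-145 193 0 0 0 0" --pt "-145 193 0 0 0 0" --pt "-145 193 0 0 0 0" --pt "-145 193 0 0 0 0" --pt "-145 193 0 0 0 0" --pt "-145 193 0 0 0 0" --pt "-145 193 0 0 0 0" --gripper 0.7

```text
t: 10.1
tool_pos: [0.4802, -0.2201, 0.1986]
tcp_rot: [-3.14, -0.005, 0.001]
ft_force: [0.5, 0.1, 0.5]
grip_width: 0.0797
```

```bash
python3 - <<'E'
from h import *
im,K,T,s=snap()
print(s["tool_pos"],s["tcp_rot"],s["grip_width"],s["ft_force"])
xy=np.array([0.48,-0.22])
print("collar",edgecircle(im,K,T,xy,.05,.027,.008),"hole",edgecircle(im,K,T,xy,.05,.006,.008))
cv2.imwrite("pics/w5.png",np.hstack([cv2.resize(im,(480,300)),cv2.resize(rect(im,K,T,xy,0.05),(300,300))]))
E
```

```text
[ 0.48015024 -0.22007902  0.19859369] [-3.14013794e+00 -5.19330662e-03  1.40276363e-03] 0.07968972406458336 [0.54105241 0.08167079 0.49695001]
collar (np.float32(105.216484), array([ 0.4798, -0.2208]), np.float64(0.027)) hole (np.float32(76.882835), array([ 0.48 , -0.221]), 0.006)
```

View pics/w5.png

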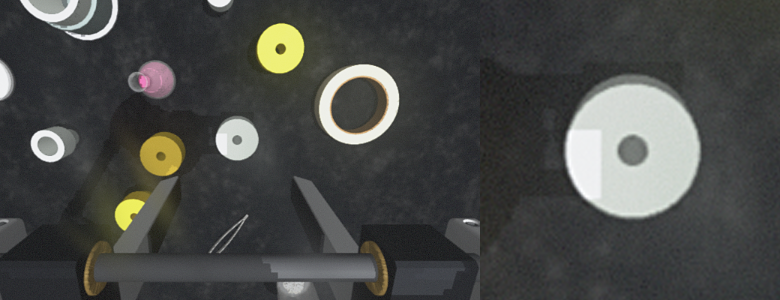

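The crop shows a plain white collar with a 54 mm diameter and a 12 mm hole, so this is sleeve_2. The yellow ones at (162,155), (280,48) and (130,215) are the look-alikes.

move_arm --pt "0 0.8 50 0 0 0" --pt "0 0.8 100 0 0 0" --pt "0 0.8 140 0 0 0" --pt "0 0.8 155 0 0 0" --pt "0 0.8 164.5 0 0 0" --pt "0 0.8 164.5 0 0 0" --pt "0 0.8 164.5 0 0 0"

```text
t: 10.85
tool_pos: [0.4809, -0.2217, 0.0358]
tcp_rot: [3.141, 0.006, 0.002]
ft_force: [0.4, -0.5, 0.2]
grip_width: 0.0797
```

move_arm --pt "0 0 0 0 0 0" --pt "0 0 0 0 0 0" --pt "0 0 0 0 0 0" --pt "0 0 0 0 0 0" --pt "0 0 0 0 0 0" --pt "0 0 0 0 0 0" --gripper -1

```text
t: 11.45
tool_pos: [0.48, -0.2219, 0.0357]
tcp_rot: [3.141, 0.004, 0.001]
ft_force: [-0.0, 0.6, 4.8]
grip_width: 0.0533
```

move_arm --pt "0 0 -50 0 0 0" --pt "0 0 -100 0 0 0" --pt "0 0 -140 0 0 0" --pt "20 -40 -150 0 0 0" --pt "35 -85 -150 0 0 0" --pt "45 -130 -150 0 0 0" --pt "45 -150 -150 0 0 0" --pt "45 -150 -150 0 0 0"

```text
t: 12.25
tool_pos: [0.5237, -0.0688, 0.1845]
tcp_rot: [-3.14, -0.01, 0.002]
ft_force: [0.7, -0.6, -0.1]
grip_width: 0.0535
```

```bash
cat > m.py <<'E'
from h import *
import sys
# args: x y ztop rtop rhole  zfoot rfoot  held: top offset, r
a=list(map(float,sys.argv[2:]))
im,K,T,s=snap()
print(np.round(s["tool_pos"],4),np.round(s["tcp_rot"],4),s["t"])
f=lambda n,b:print(n,round(float(b[0])),np.round(b[1],4),round(float(b[2]),4))
xy=np.array(a[:2])
f("top",edgecircle(im,K,T,xy,a[2],a[3],.006)); f("hole",edgecircle(im,K,T,xy,a[2],a[4],.006))
f("foot",edgecircle(im,K,T,xy,a[5],a[6],.006))
if len(a)>7: f("held",edgecircle(im,K,T,s["tool_pos"][:2],s["tool_pos"][2]+a[7],a[8],.006))
cv2.imwrite(f"pics/{sys.argv[1]}.png",np.hstack([cv2.resize(im,(480,300)),cv2.resize(rect(im,K,T,xy,a[2]),(300,300))]))
E
python3 m.py w6 0.6437 -0.0271 0.071 0.032 0.0245 0.003 0.044 0.0143 0.027
```

```text
[ 0.5237 -0.0688  0.1845] [-3.1405e+00 -1.0500e-02  2.1000e-03] 12.25
top 94 [ 0.6431 -0.0269] 0.0315
hole 99 [ 0.6431 -0.0271] 0.0245
foot 97 [ 0.6453 -0.0263] 0.044
held 93 [ 0.5237 -0.0682] 0.0265
```

move_arm --pt "50 -18 0 0 0 0.006" --pt "95 -34 0 0 0 0.006" --pt "119.6 -40.5 10 0 0 0.006" --pt "119.6 -40.5 40 0 0 0.006" --pt "119.6 -40.5 59 0 0 0.006" --pt "119.6 -40.5 59 0 0 0.006" --pt "119.6 -40.5 59 0 0 0.006" --pt "119.6 -40.5 59 0 0 0.006"

```text
t: 13.1
tool_pos: [0.6446, -0.0318, 0.1274]
tcp_rot: [3.141, -0.007, 0.004]
ft_force: [0.2, 0.3, -0.6]
grip_width: 0.0531
```

```bash
python3 m.py w7 0.6435 -0.0270 0.071 0.032 0.0245 0.003 0.044 0.0143 0.027
```

```text
[ 0.6446 -0.0318  0.1274] [ 3.1409 -0.0066  0.0039] 13.1
top 49 [ 0.6439 -0.0268] 0.0315
hole 42 [ 0.6431 -0.0272] 0.025
foot 69 [ 0.6447 -0.0266] 0.044
held 114 [ 0.6446 -0.0314] 0.0265
```

View pics/w7.png

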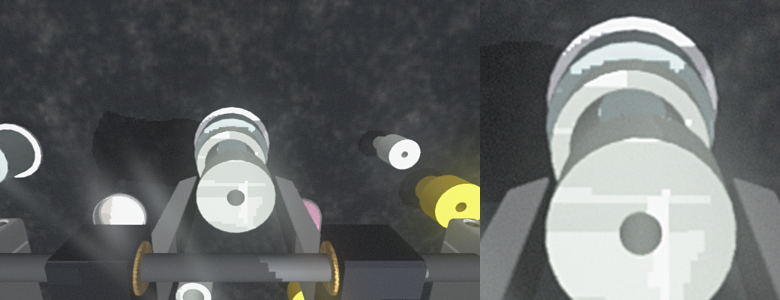

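move_arm --pt "-1 -4.4 0 0 0 0" --pt "-1 -4.4 0 0 0 0" --pt "-1 -4.4 10 0 0 0" --pt "-1 -4.4 20 0 0 0" --pt "-1 -4.4 28 0 0 0" --pt "-1 -4.4 34 0 0 0" --pt "-1 -4.4 38 0 0 0" --pt "-1 -4.4 40 0 0 0"

```text
t: 13.95
tool_pos: [0.6425, -0.0263, 0.0853]
tcp_rot: [-3.142, 0.005, 0.001]
ft_force: [0.1, -0.2, 0.1]
grip_width: 0.0535
```

```bash
python3 m.py w8 0.6435 -0.0270 0.071 0.032 0.0245 0.003 0.044 0.0143 0.027
```

```text
[ 0.6425 -0.0263  0.0853] [-3.1415e+00  5.1000e-03  1.4000e-03] 13.95
top 44 [ 0.6435 -0.027 ] 0.032
hole 30 [ 0.6431 -0.026 ] 0.0255
foot 74 [ 0.6453 -0.0266] 0.0435
held 112 [ 0.6423 -0.0259] 0.0265
```

move_arm --pt "0.9 0.7 0 0 0 0" --pt "0.9 0.7 1 0 0 0" --pt "0.9 0.7 2 0 0 0" --pt "0.9 0.7 2.5 0 0 0" --pt "0.9 0.7 2.5 0 0 0"

```text
t: 14.5
tool_pos: [0.6436, -0.027, 0.0836]
tcp_rot: [3.142, -0.005, -0.0]
ft_force: [0.4, -0.6, -1.6]
grip_width: 0.0533
```

move_arm --pt "0 0 0 0 0 0" --pt "0 0 0 0 0 0" --pt "0 0 0 0 0 0" --pt "0 0 0 0 0 0" --pt "0 0 0 0 0 0" --pt "0 0 0 0 0 0" --pt "0 0 -30 0 0 0" --pt "0 0 -70 0 0 0" --gripper 0.7

```text
t: 15.3
tool_pos: [0.6418, -0.0268, 0.1518]
tcp_rot: [-3.141, 0.005, 0.009]
ft_force: [0.9, -0.1, 0.7]
grip_width: 0.0802
```

move_arm --pt "-10 0 -30 0 0 0" --pt "-20 0 -50 0 0 0" --pt "-20 0 -50 0 0 0" --pt "-20 0 -50 0 0 0"

```text
t: 15.7
tool_pos: [0.6237, -0.0269, 0.2033]
tcp_rot: [3.141, -0.005, 0.001]
ft_force: [1.1, -0.0, -1.7]
grip_width: 0.0798
```

```bash
python3 m.py w9 0.6435 -0.0270 0.097 0.027 0.006 0.003 0.044; python3 m.py w9 0.6435 -0.0270 0.071 0.032 0.006 0.003 0.044
```

```text
[ 0.6237 -0.0269  0.2033] [ 3.1415e+00 -5.0000e-03  9.0000e-04] 15.7
top 77 [ 0.6447 -0.0264] 0.028
hole 78 [ 0.6433 -0.0264] 0.006
foot 75 [ 0.6447 -0.0268] 0.044
[ 0.6233 -0.0269  0.2023] [-3.1414e+00  5.1000e-03  2.2000e-03] 15.75
top 69 [ 0.6421 -0.0272] 0.033
hole 74 [ 0.6377 -0.0266] 0.0065
foot 76 [ 0.6447 -0.0268] 0.044
```

View pics/w9.png

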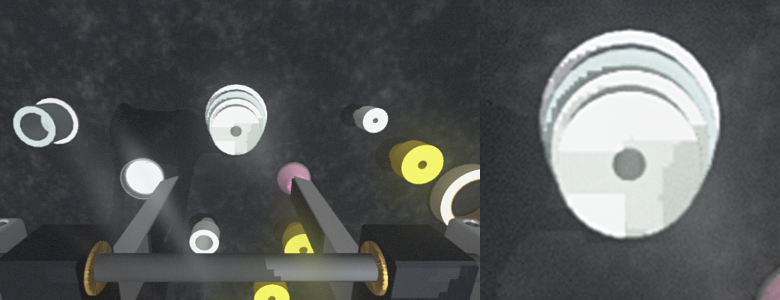

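Sleeve_2 is seated in sleeve_1, with its hole at (0.6433, -0.0264). Now sleeve_3, the white one at wrist (203,240).

move_arm --pt "-152 -46 0 0 0 0" --pt "-152 -46 0 0 0 0" --pt "-152 -46 0 0 0 0" --pt "-152 -46 0 0 0 0" --pt "-152 -46 0 0 0 0" --pt "-152 -46 0 0 0 0" --gripper 0.4

```text
t: 16.4
tool_pos: [0.4732, 0.0192, 0.2032]
tcp_rot: [3.141, -0.005, 0.001]
ft_force: [0.9, 0.0, 0.7]
grip_width: 0.066
```

```bash
python3 m.py w10 0.471 0.019 0.05 0.021 0.013 0.0 0.012
```

```text
[0.4732 0.0192 0.2032] [ 3.1412e+00 -4.9000e-03  1.5000e-03] 16.4
top 110 [0.4708 0.0198] 0.021
hole 73 [0.4706 0.0196] 0.013
foot 38 [0.476  0.0188] 0.012
```

View pics/w10.png

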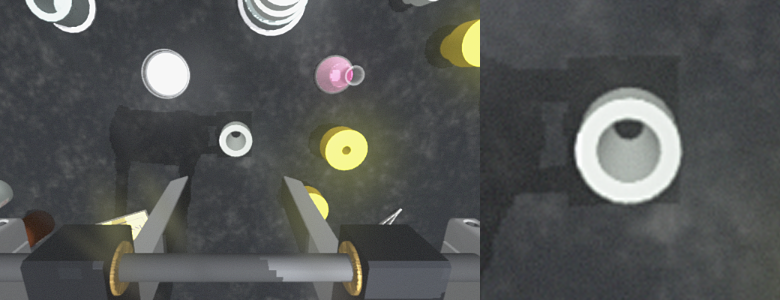

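Sleeve_3 confirmed: the white one with a 42 mm collar and a 26 mm hole, centred at (0.4707, 0.0197).

move_arm --pt "-2.2 -0.5 50 0 0 0" --pt "-2.2 -0.5 100 0 0 0" --pt "-2.2 -0.5 140 0 0 0" --pt "-2.2 -0.5 158 0 0 0" --pt "-2.2 -0.5 168 0 0 0" --pt "-2.2 -0.5 168 0 0 0" --pt "-2.2 -0.5 168 0 0 0"

```text
t: 17.15
tool_pos: [0.4712, 0.0197, 0.036]
tcp_rot: [3.141, -0.005, 0.003]
ft_force: [-0.6, 0.5, 0.6]
grip_width: 0.0658
```

move_arm --pt "0 0 0 0 0 0" --pt "0 0 0 0 0 0" --pt "0 0 0 0 0 0" --pt "0 0 0 0 0 0" --pt "0 0 0 0 0 0" --pt "0 0 0 0 0 0" --gripper -1

```text
t: 17.75
tool_pos: [0.4702, 0.02, 0.0362]
tcp_rot: [3.141, -0.005, 0.002]
ft_force: [-0.5, 1.0, 4.8]
grip_width: 0.0408
```

move_arm --pt "0 0 -50 0 0 0" --pt "0 0 -100 0 0 0" --pt "0 0 -140 0 0 0" --pt "20 -45 -150 0 0 0" --pt "35 -90 -150 0 0 0" --pt "45 -135 -150 0 0 0" --pt "50 -170 -150 0 0 0" --pt "50 -170 -150 0 0 0"

```text
t: 18.55
tool_pos: [0.5203, 0.1939, 0.1847]
tcp_rot: [-3.14, -0.002, 0.001]
ft_force: [0.2, -0.5, -1.1]
grip_width: 0.0408
```

```bash
python3 m.py w11 0.638 0.231 0.045 0.027 0.018 0.003 0.033 0.0145 0.021
```

```text
[0.5203 0.1939 0.1847] [-3.1397e+00 -2.0000e-03  1.0000e-03] 18.55
top 103 [0.6372 0.23  ] 0.0275
hole 88 [0.6382 0.2308] 0.018
foot 107 [0.639  0.2316] 0.0335
held 127 [0.5215 0.1945] 0.0205
```

move_arm --pt "50 -16 0 0 0 0" --pt "95 -30 0 0 0 0" --pt "117 -36.5 10 0 0 0" --pt "117 -36.5 50 0 0 0" --pt "117 -36.5 83 0 0 0" --pt "117 -36.5 83 0 0 0" --pt "117 -36.5 83 0 0 0" --pt "117 -36.5 83 0 0 0"

```text
t: 19.4
tool_pos: [0.6386, 0.2256, 0.1048]
tcp_rot: [-3.141, 0.006, -0.006]
ft_force: [-0.4, -0.8, 0.1]
grip_width: 0.0408
```

```bash
python3 m.py w12 0.638 0.231 0.045 0.027 0.018 0.003 0.033 0.0145 0.021
```

```text
[0.6386 0.2256 0.1048] [-3.141   0.0061 -0.0057] 19.4
top 43 [0.6392 0.2314] 0.026
hole 20 [0.6398 0.2308] 0.0185
foot 81 [0.6384 0.231 ] 0.033
held 106 [0.6398 0.2262] 0.021
```

View pics/w12.png

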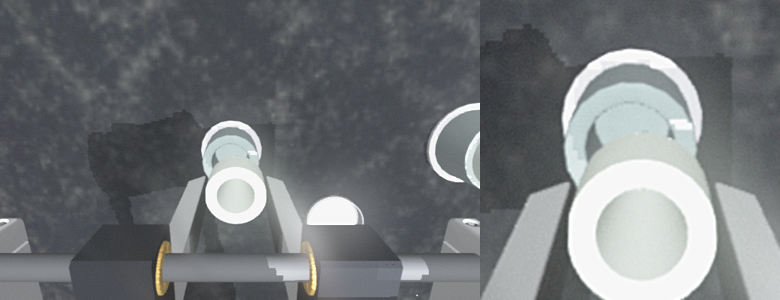

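move_arm --pt "-1.3 -4.8 0 0 0 0" --pt "-1.3 -4.8 5 0 0 0" --pt "-1.3 -4.8 15 0 0 0" --pt "-1.3 -4.8 24 0 0 0" --pt "-1.3 -4.8 32 0 0 0" --pt "-1.3 -4.8 38 0 0 0" --pt "-1.3 -4.8 41 0 0 0" --pt "-1.3 -4.8 43 0 0 0"

```text
t: 20.25
tool_pos: [0.6361, 0.2307, 0.0591]
tcp_rot: [3.141, -0.005, -0.0]
ft_force: [0.2, 0.5, -0.4]
grip_width: 0.0407
```

```bash
python3 m.py w13 0.638 0.231 0.045 0.027 0.018 0.003 0.033 0.0145 0.021
```

```text
[0.6361 0.2307 0.0591] [ 3.1414e+00 -5.1000e-03 -2.0000e-04] 20.25
top 42 [0.6386 0.2312] 0.0265
hole 25 [0.6448 0.238 ] 0.0195
foot 85 [0.6384 0.231 ] 0.033
held 104 [0.6375 0.2313] 0.021
```

move_arm --pt "0.8 0.2 0 0 0 0" --pt "0.8 0.2 1 0 0 0" --pt "0.8 0.2 2 0 0 0" --pt "0.8 0.2 2 0 0 0"

```text
t: 20.7
tool_pos: [0.6366, 0.2305, 0.0575]
tcp_rot: [3.141, -0.005, -0.0]
ft_force: [0.3, 1.2, 0.2]
grip_width: 0.0408
```

move_arm --pt "0 0 0 0 0 0" --pt "0 0 0 0 0 0" --pt "0 0 0 0 0 0" --pt "0 0 0 0 0 0" --pt "0 0 0 0 0 0" --pt "0 0 0 0 0 0" --pt "0 0 -30 0 0 0" --pt "0 0 -70 0 0 0" --gripper 0.4

```text
t: 21.5
tool_pos: [0.6349, 0.2301, 0.1256]
tcp_rot: [3.14, -0.005, -0.009]
ft_force: [0.5, 0.1, -0.4]
grip_width: 0.0656
```

move_arm --pt "-10 0 -40 0 0 0" --pt "-20 0 -70 0 0 0" --pt "-20 0 -70 0 0 0" --pt "-20 0 -70 0 0 0"

```text
t: 21.9
tool_pos: [0.6168, 0.2307, 0.1979]
tcp_rot: [-3.141, 0.005, -0.002]
ft_force: [0.7, 0.2, -0.0]
grip_width: 0.0656
```

```bash
python3 m.py w14 0.638 0.231 0.071 0.021 0.013 0.003 0.033
```

```text
[0.6168 0.2307 0.1979] [-3.1415e+00  4.9000e-03 -2.1000e-03] 21.9
top 58 [0.6374 0.2308] 0.0215
hole 32 [0.6322 0.2356] 0.015
foot 73 [0.6382 0.2308] 0.0335
```

View pics/w14.png

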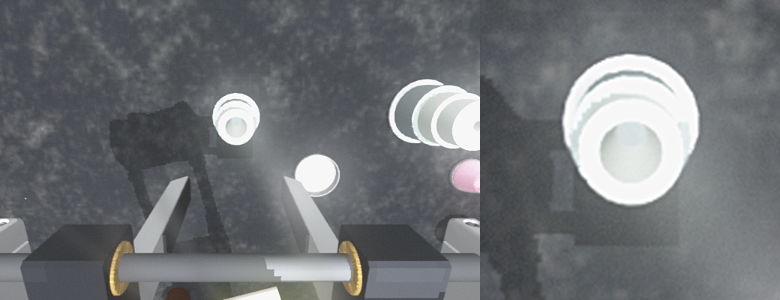

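Sleeve_3 is seated at (0.6374, 0.2308). Now sleeve_4.

move_arm --pt "26 385 0 0 0 0" --pt "26 385 0 0 0 0" --pt "26 385 0 0 0 0" --pt "26 385 0 0 0 0" --pt "26 385 0 0 0 0" --pt "26 385 0 0 0 0" --pt "26 385 0 0 0 0" --pt "26 385 0 0 0 0" --gripper 0.2

```text
t: 22.75
tool_pos: [0.6405, -0.1578, 0.1945]
tcp_rot: [-3.141, 0.008, 0.007]
ft_force: [0.4, 0.2, -0.8]
grip_width: 0.0563
```

move_arm --pt "0 45 0 0 0 0" --pt "0 45 0 0 0 0" --pt "0 45 0 0 0 0" --pt "0 45 0 0 0 0"

```text
t: 23.15
tool_pos: [0.6408, -0.1983, 0.1958]
tcp_rot: [-3.14, 0.004, 0.004]
ft_force: [-0.6, 0.5, -0.3]
grip_width: 0.0566
```

```bash
python3 m.py w15 0.646 -0.199 0.05 0.0155 0.0035 0.0 0.0075
```

```text
[ 0.6408 -0.1983  0.1958] [-3.1397  0.0044  0.0042] 23.15
top 115 [ 0.6464 -0.2006] 0.0155
hole 70 [ 0.6464 -0.2006] 0.0035
foot 35 [ 0.6406 -0.1916] 0.008
```

View pics/w15.png

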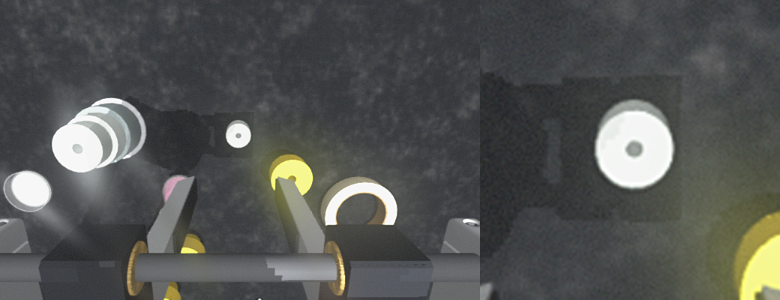

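Sleeve_4 confirmed: the white one with a 31 mm collar and a 7 mm hole at (0.6464, -0.2006). The yellow one at (291,175) is clear of the fingers.

move_arm --pt "5.6 2.3 50 0 0 0" --pt "5.6 2.3 100 0 0 0" --pt "5.6 2.3 135 0 0 0" --pt "5.6 2.3 152 0 0 0" --pt "5.6 2.3 161 0 0 0" --pt "5.6 2.3 161 0 0 0" --pt "5.6 2.3 161 0 0 0"

```text
t: 23.9
tool_pos: [0.648, -0.2014, 0.0378]
tcp_rot: [3.141, -0.004, 0.003]
ft_force: [0.0, 0.0, 0.9]
grip_width: 0.0565
```

move_arm --pt "0 0 0 0 0 0" --pt "0 0 0 0 0 0" --pt "0 0 0 0 0 0" --pt "0 0 0 0 0 0" --pt "0 0 0 0 0 0" --pt "0 0 0 0 0 0" --gripper -1

```text
t: 24.5
tool_pos: [0.6474, -0.202, 0.0372]
tcp_rot: [3.141, -0.005, 0.002]
ft_force: [-0.3, 0.5, 3.2]
grip_width: 0.0305
```

move_arm --pt "0 0 -50 0 0 0" --pt "0 0 -100 0 0 0" --pt "0 0 -150 0 0 0" --pt "-30 -30 -170 0 0 0" --pt "-55 -70 -170 0 0 0" --pt "-75 -115 -170 0 0 0" --pt "-90 -160 -170 0 0 0" --pt "-105 -205 -170 0 0 0"

```text
t: 25.3
tool_pos: [0.5414, 0.005, 0.2064]
tcp_rot: [-3.141, 0.007, 0.0]
ft_force: [0.8, 0.2, -0.5]
grip_width: 0.0301
```

move_arm --pt "-15 -200 20 0 0 0" --pt "-15 -200 20 0 0 0" --pt "-15 -200 20 0 0 0" --pt "-15 -200 20 0 0 0" --pt "-15 -200 20 0 0 0" --pt "-15 -200 20 0 0 0"

```text
t: 25.9
tool_pos: [0.5276, 0.2045, 0.1859]
tcp_rot: [3.141, -0.0, -0.002]
ft_force: [0.1, -0.8, 0.8]
grip_width: 0.0303
```

```bash
python3 m.py w16 0.6374 0.2308 0.071 0.021 0.013 0.003 0.033 0.0145 0.0155
```

```text
[0.5276 0.2045 0.1859] [ 3.1406e+00 -4.0000e-04 -1.8000e-03] 25.9
top 79 [0.6382 0.2308] 0.0215
hole 93 [0.637  0.2306] 0.0125
foot 118 [0.6388 0.2312] 0.033
held 129 [0.5278 0.2049] 0.015
```

move_arm --pt "50 -12 0 0 0 0" --pt "90 -21 0 0 0 0" --pt "109.6 -26 10 0 0 0" --pt "109.6 -26 40 0 0 0" --pt "109.6 -26 56 0 0 0" --pt "109.6 -26 56 0 0 0" --pt "109.6 -26 56 0 0 0" --pt "109.6 -26 56 0 0 0"

```text
t: 26.75
tool_pos: [0.6391, 0.2285, 0.1322]
tcp_rot: [-3.141, 0.007, -0.004]
ft_force: [0.5, 0.7, -0.4]
grip_width: 0.0303
```

```bash
python3 m.py w17 0.6374 0.2308 0.071 0.021 0.013 0.003 0.033 0.0128 0.0155
```

```text
[0.6391 0.2285 0.1322] [-3.1412  0.007  -0.0043] 26.75
top 41 [0.6374 0.2306] 0.021
hole 31 [0.6372 0.2308] 0.013
foot 75 [0.6384 0.231 ] 0.033
held 104 [0.6385 0.2289] 0.0155
```

Correction: x -1.1, y +1.8. Then lower by 48 - 3 mm.

move_arm --pt "-1.1 -1.8 0 0 0 0" --pt "-1.1 -1.8 8 0 0 0" --pt "-1.1 -1.8 18 0 0 0" --pt "-1.1 -1.8 27 0 0 0" --pt "-1.1 -1.8 34 0 0 0" --pt "-1.1 -1.8 39 0 0 0" --pt "-1.1 -1.8 42 0 0 0" --pt "-1.1 -1.8 43 0 0 0"

```text
t: 27.6
tool_pos: [0.6368, 0.231, 0.087]
tcp_rot: [3.141, -0.005, -0.001]
ft_force: [0.7, 0.1, -0.2]
grip_width: 0.0302
```

```bash
python3 m.py w18 0.6374 0.2308 0.071 0.021 0.013 0.003 0.033 0.0128 0.0155
```

```text
[0.6368 0.231  0.087 ] [ 3.1413e+00 -5.1000e-03 -9.0000e-04] 27.6
top 26 [0.6388 0.2306] 0.02
hole 20 [0.6312 0.2372] 0.014
foot 78 [0.6384 0.231 ] 0.033
held 102 [0.6362 0.2314] 0.0155
```

move_arm --pt "1 0.5 0 0 0 0" --pt "1 0.5 1 0 0 0" --pt "1 0.5 2 0 0 0" --pt "1 0.5 2.3 0 0 0" --pt "1 0.5 2.3 0 0 0"

```text
t: 28.15
tool_pos: [0.6378, 0.2306, 0.0852]
tcp_rot: [3.141, -0.005, -0.0]
ft_force: [-0.2, -0.2, -0.8]
grip_width: 0.0302
```

move_arm --pt "0 0 0 0 0 0" --pt "0 0 0 0 0 0" --pt "0 0 0 0 0 0" --pt "0 0 0 0 0 0" --pt "0 0 0 0 0 0" --pt "0 0 0 0 0 0" --pt "0 0 -30 0 0 0" --pt "0 0 -70 0 0 0" --gripper 0.2

```text
t: 28.95
tool_pos: [0.6361, 0.2301, 0.1533]
tcp_rot: [3.14, -0.005, -0.009]
ft_force: [1.1, 0.0, 0.6]
grip_width: 0.0569
```

move_arm --pt "-10 0 -40 0 0 0" --pt "-20 0 -60 0 0 0" --pt "-20 0 -60 0 0 0" --pt "-20 0 -60 0 0 0"

```text
t: 29.35
tool_pos: [0.6178, 0.2306, 0.2149]
tcp_rot: [3.141, -0.005, 0.0]
ft_force: [-0.3, 1.2, -2.1]
grip_width: 0.0564
```

```bash
python3 m.py w19 0.6374 0.2308 0.097 0.0155 0.0035 0.003 0.033; python3 - <<'E'
from h import *
im,K,T,s=snap("scene")
for P in ([.642,-.027,.05],[.638,.231,.05]): print(proj(K,T,P))
for n in ["flask","dish","tape","sleeve_1"]:
    print(n,[(np.round(d["at"],3).tolist(),round(d["score"],2)) for d in bot.place_of("scene",n)])
a=proj(K,T,[.62,.10,.05])[0].astype(int)
c=im[max(a[1]-60,0):a[1]+60,a[0]-80:a[0]+80]
w=cv2.imread("pics/w19.png")
cv2.imwrite("pics/f.png",np.vstack([cv2.resize(w,(576,222)),cv2.resize(c,(576,372),interpolation=cv2.INTER_CUBIC)]))
E
```

```text
[0.6178 0.2306 0.2149] [ 3.1414e+00 -4.9000e-03  5.0000e-04] 29.35
top 53 [0.6378 0.231 ] 0.017
hole 37 [0.6368 0.2314] 0.003
foot 77 [0.6382 0.2308] 0.0335
[[329.8955614 161.0384119]]
[[255.11017892 142.98675547]]
flask [([0.554, -0.114, 0.002], 0.67)]
dish [([0.556, 0.106, -0.006], 0.63), ([0.636, 0.229, 0.021], 0.2)]
tape [([0.521, -0.384, -0.0], 0.7)]
sleeve_1 [([0.378, -0.079, -0.001], 0.89), ([0.461, -0.121, 0.0], 0.84), ([0.641, -0.023, 0.05], 0.7), ([0.642, -0.029, 0.021], 0.68), ([0.584, -0.274, -0.0], 0.61), ([0.636, 0.227, 0.051], 0.47)]
```

View pics/f.png

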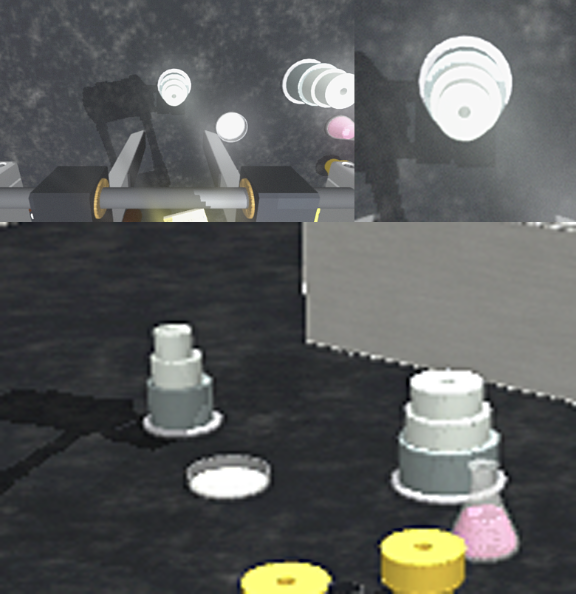

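Both stacks stand upright, with each collar flat on the rim below. The flask, dish and tape roll haven't moved, and the gripper is clear. Handing in.

```bash
python3 -c "
from station import bot
print(bot.hand_in())"
```

```text
the job is handed in; nothing more can be done
None
```

All four sleeves are placed and released, and I handed the job in about 30 s into the 120 s limit. Sleeve_1 is in the wide receiver with sleeve_2 inside it, and sleeve_3 is in the narrow receiver with sleeve_4 inside it.

- **Seating:** in the last wrist and scene pictures both stacks look upright, with each collar flat on the rim below. Measured centres agree with their supports within about 1–2 mm. The scene camera's network puts sleeve_1's origin 21 mm above its receiver, and sleeves 2 and 4 at about 50 mm against an expected 47 mm, inside its own error. It did not report sleeve_3 separately, so I checked that height only by eye and by circle fit.
- **Forces:** wrist readings stayed under about 6 N at the end of every move. I lowered each sleeve to within about 1 mm of its seat and then let it go.
- **Bystanders:** the flask, dish and tape roll read within about 5 mm of where they started, which is about the measurement error. I did not touch the yellow look-alikes.
- **Weaker readings:** one circle fit on sleeve_3's hole failed because of glare on the white sleeve. The fit on sleeve_4's top came out 1.5 mm too large. I relied on the collar and foot circles and the pictures for those two.

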